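# Seat a V-block against the inspection fence and hold it there

### The job

Draw the locating pin straight up out of its bore in the inspection fixture and park it upright in the open notch in the fixture's right-hand edge, collar down on the bed. Then slide the V-block across the bed until it sits square against the fence, and press it firmly against fence and bed together with one diagonal push; finish while still holding that push, without letting go. Leave the gauges around the fixture where they are.

Things in the scene. Friction and masses are not known exactly. Their poses are not given: they have to be found in the camera images.
- fixture: Metal inspection fixture fixed to the desk; its place and yaw vary. Origin on the desk top; own x points square at the fence (away from the robot), own y to the left, along the fence. Its flat bed is 25 mm thick and reaches from x = -85 to +75 mm and from y = -105 to +75 mm. It carries the fence, the bore for the pin, the notch, and two low stop buttons on the bed (12 mm across, 8 mm high, at x = 36, y = +54 and -54 mm), between which the V-block has to go.
- bed: The bed of the fixture, the plate on which the V-block slides. Same origin and axes as the fixture; its top is 25 mm above the origin.
- fence: The fence: a straight steel bar 18 mm thick, 140 mm long, standing 32 mm above the bed along its far side. Same origin and axes as the fixture; the face that the V-block must meet is the plane x = +50 mm, from y = -70 to +70 mm.
- bore (a point): Mouth of the bore in the bed, at bed-top height, 25 mm in front of the fence face and midway between the stop buttons. The pin's shank has about 0.75 mm play all round in it.
- notch (a point): Parking place at bed-top height in the notch of the fixture's right-hand (-y) edge: the centre of a pin pushed 1 mm short of the closed end. Axes as the fixture's. The notch is a slot 14 mm wide, 30 mm long, cut through the bed, open at the edge (-y) and upwards; the shank goes in from above or from the side and the collar then lies on the bed.
- pin_head (a point): Centre of the grip head of the loose steel locating pin, which starts upright in the bore. Own z along the pin, upwards. Head 14 mm across, from 20 mm above this point down to 24 mm below it; then a collar 24 mm across and 5 mm thick; then the shank 10 mm across and 22 mm long with a tapered tip. With the collar on the bed this point is 29 mm above the bed top. The pin weighs 90 g. Best gripped with the fingers closing along the fence.
- v_block: Loose ground steel V-block, 45 mm long (own x, along its groove) by 40 mm (own y) by 36 mm high, 0.2 to 0.45 kg. It starts standing on the bed in front of the pin, groove up and running roughly along the fence, up to 0.2 rad askew and up to 15 mm off the fixture's middle. Origin at the centre of its underside.
- groove (a point): Middle of the V-block's groove at the height of its top face, 36 mm above its underside. The groove (about 90 degrees) is 30 mm wide at the top and 13 mm deep, along the whole length; a shut pair of fingertips put into it can push on its far flank. Bed and block are ground and slide easily (friction about 0.3); pushed high up with no downward pressure the block may tip.
- ring_gauge: Steel ring gauge, 46 mm across and 16 mm high, lying flat on the desk to the left of the fixture (+y side). Bystander. Origin at the centre of its underside.
- gauge_block: Small steel gauge block, 9 x 35 x 20 mm, on the desk in front of the fixture. Bystander. Origin at the centre of its underside.
- plug_gauge: Plug gauge with a black hexagonal handle, 108 mm long, 18 mm thick, lying on the desk in front of the fixture. Bystander. Origin at the centre of its underside.

How it is judged:
On the way, in this order (a step that is already met when the one before it is completed fails the run):
1. the pin stands parked in the notch, collar down on the bed, and is let go (horizontal distance between pin_head and notch below 0.012 m and z of pin_head in the frame of notch between 0.025 and 0.034 m and angle between pin_head's own z axis and vertical below 0.12 rad and distance between the grasp point and pin_head above 0.04 m), for 0.2 s.
2. the V-block is pressed square against the fence and the bed together (contact force between v_block and fence above 3 N and contact force between v_block and bed above 8 N and angle between the x axis of v_block and the y axis of fixture, either way round below 0.05 rad and angle between v_block's own z axis and vertical below 0.05 rad), for 0.3 s.
At the end, for the whole second after the job is handed in: Pin upright (0.12 rad) in the notch, within 12 mm of the notch point, collar down on the bed (about 4 mm); V-block at rest, upright and square to the fence (0.05 rad), still pressed against the fence with over 3 N and against the bed with over 8 N, its weight included (all of step 2 and horizontal distance between pin_head and notch below 0.012 m and z of pin_head in the frame of notch between 0.025 and 0.034 m and angle between pin_head's own z axis and vertical below 0.12 rad and linear speed of v_block below 0.01 m/s); the arm keeps its last pose, push and grip.
It fails at once if the ring gauge is shifted more than 20 mm (distance of ring_gauge from where it was at the start of the episode above 0.02 m).
It fails at once if the gauge block is shifted more than 20 mm (distance of gauge_block from where it was at the start of the episode above 0.02 m).
It fails at once if the plug gauge is shifted more than 20 mm (distance of plug_gauge from where it was at the start of the episode above 0.02 m).
It also fails if it takes over 54 s, if anything falls off the work surface, if the arm or the gripper's body presses on something with over 40 N, if the wrist force passes 120 N, or if a joint passes its speed limit or range.

### The arm

A 7-joint arm with a two-finger parallel gripper is mounted at the origin on a cart in front of the work surface, level with it; the furniture and walls round the work are solid. World frame = base frame: x ahead of the robot, y to its left, z up, the work surface at z = 0. Lengths are in m, angles in rad, forces in N, time in s.
With the tool pointing down it reaches from about 0.4 to 0.85 m from the base axis. Payload 10.4 kg.
Tool frame: the origin (TCP) lies at the very end of the fingers, on their centre line; the grasp point (between the pads) lies 19 mm behind it; x points along the fingers, y is the direction in which the jaws open and shut, and the axes are right-handed (so a half turn about x gives the same grasp; the last joint's range is limited). The gripper opens to 85 mm and grips with 20 to 120 N. Pads are 22 mm wide; open, the fingers measure 114 mm over their backs; the gripper's body (76 mm by 85 mm) begins 54 mm behind the grasp point. The pads swing forward as they close: fully open they stand 13 mm farther back than shut.
Start: joints at [-1.314, 0.332, -0.065, 1.46, 0.022, 1.35, -0.088], TCP at [0.173, 0.601, 0.231] pointing down, gripper open.
Joint ranges: [-2.6, 2.6], [-0.5, 2.12], [-1.47, 1.34], [0.16, 2.42], [-1.27, 4.41], [0.06, 2.06], [-2.6, 2.6]. Speed limits (rad/s): [2.22, 2.22, 2.79, 2.79, 3.14, 3.14, 3.14].

### API

Orientations are given as a unit quaternion [x, y, z, w].
In Python, from workcell import monitor, camera, ticket, regions_of gives the robot as it stands.
- The arm moves only by the tool step_arm, never from a script. Its argument "increments" is a list of rows, each a list of 5 numbers: the finger opening in m, from 0 to 0.0854, then the shift along the world's x, y, z in m, then the turn about the world's z in rad. A call has 1 to 12 rows; each row shifts and turns the commanded pose from where the row before left it; what a row does not reach is not made up. A row lasts 1/12 s, in which the tool goes at most 41.7 mm and 7.16 degrees, less where a joint would pass 70% of its speed; a pose out of reach is approached as far as the arm can. A call with a gripper value outside its range is refused whole. The fingers move at their own pace and stop on an object; "force" is the grip in N (left out, the last holds). Time passes only in rows, so rows that do not move let the fingers close. It gives the time, the measured TCP pose, the force and the opening at its end, in the units of the state.
- monitor.get_obs(): the state, without advancing time (a new reading comes with each control period).
- camera(name): name is "scene" or "top" or "wrist"; returns a dict with "color" (384x512x3 uint8, red, green, blue), "range_z" (384x512 float32, m along the optical axis (not along the pixel's ray), 0 where there is no reading), "fx", "fy", "cx", "cy" (pixels), "cam_to_world" (4x4, takes a point from camera to world coordinates). Camera axes: x right, y up, looking along -z (the intrinsics and any distortion apply to the point x, -y, -z); pixel columns grow to the right and rows downward; lengths in m; the calibration is good to about 2 mm. A picture is of the moment at which its call begins.
- ticket.hand_in(): hands the job in, once; it reports no verdict.
Trained networks look in a picture, given as the dict that the camera call returned (one of the last four; its "shot" number tells which), for a name from the list of things; names that differ only in an ending like _2 or _b are one class to them, and where a whole thing is asked for, a point or a joint stands for the part that bears it (a point fixed in the world has none). Each returns a list of dicts, best first, with "p" (0 to 1); they miss things now and then, are a little off and sometimes report something else, mostly with a low value. They report only what shows in the picture. A call takes as long as a camera call.
- regions_of(picture, query): "region" (384x512 bool, what is visible of it) and "centre" ([row, column] in pixels, amid what is visible of it).
The state is a dict: "clock": time; "joint_pos": joint angles; "joint_velocities": joint speeds; "tau": joint torques, N m; "position": TCP position; "ee_rot": TCP orientation; "ft_force": force on the tool from outside, world axes, zero at the start; "torque": the same for the moment, N m; "grip_width": opening from 0.0 (shut) to 1.0 (fully open).
Only numpy, scipy, OpenCV 4.12 (cv2) and the standard library are available. Lean on these libraries where they do the work, as an engineer would, in place of code of your own. Each camera call takes 0.05 s, during which the arm holds its last target. There are 200 camera calls.

## Working session

There is one attempt and no reset: what is moved stays moved. The work goes in short steps, Python scripts to look and compute and a tool call to move; the robot and the scene stay as the last step left them, time stands still between calls to the robot, and variables do not carry over. Pictures are saved under pics/ and viewed, about 8 in all and at most 12, crops included, and the job is handed in when it is done.

Besides the shell and the picture viewer there is one more tool, called after "Emit:" by a JSON object that holds its "fn" and its "kwargs". step_arm: Moves the arm, as the interface text tells. Its arguments: {"type":"object","properties":{"increments":{"type":"array"},"force":{"type":"number"}},"required":["increments"]}

```bash
mkdir -p pics; cat > h.py <<'E'
import numpy as np, cv2
from workcell import monitor, camera, ticket, regions_of
def pts(p, m=None):
    z=p["range_z"]; v,u=np.nonzero((z>0) if m is None else (m&(z>0)))
    d=z[v,u]; P=np.stack([(u-p["cx"])/p["fx"]*d,-(v-p["cy"])/p["fy"]*d,-d,np.ones_like(d)])
    return (p["cam_to_world"]@P)[:3].T, v,u
def save(p,n): cv2.imwrite("pics/"+n,p["color"][:,:,::-1])
E
python3 - <<'E'
from h import *
o=monitor.get_obs(); print({k:np.round(o[k],3) for k in("clock","position","ee_rot","ft_force","grip_width")})
a=camera("top"); b=camera("scene")
cv2.imwrite("pics/a.png",np.hstack([a["color"],b["color"]])[:,:,::-1][:, :])
im=cv2.imread("pics/a.png"); cv2.imwrite("pics/a.png",np.vstack([a["color"],b["color"]])[:,:,::-1])
print(np.round(a["cam_to_world"],3),a["fx"])
for q in("fixture","pin_head","v_block","fence","ring_gauge","gauge_block","plug_gauge"):
  for n,p in(("top",a),("scene",b)):
    for r in regions_of(p,q)[:2]:
      P,_,_=pts(p,r["region"]); 
      if len(P): print(q,n,round(r["p"],2),np.round(r["centre"]),len(P),np.round(np.median(P,0),3),np.round(P.min(0),3),np.round(P.max(0),3))
E
```

```text
{'clock': np.float64(0.0), 'position': array([0.173, 0.6  , 0.231]), 'ee_rot': array([ 0.098,  0.7  , -0.099,  0.7  ]), 'ft_force': array([0.295, 0.233, 0.368]), 'grip_width': np.float64(1.002)}
[[-0.144  0.969 -0.201  0.343]
 [-0.99  -0.14   0.035 -0.08 ]
 [ 0.006  0.204  0.979  0.918]
 [ 0.     0.     0.     1.   ]] 369.10875134393996
fixture top 0.68 [176. 267.] 4345 [ 0.577 -0.179  0.024] [ 0.482 -0.278 -0.005] [ 0.675 -0.074  0.074]
fixture scene 0.56 [203. 247.] 3097 [ 0.57  -0.134  0.024] [ 0.481 -0.296 -0.003] [ 0.731 -0.071  0.061]
fixture scene 0.48 [214. 308.] 221 [ 0.45  -0.203  0.012] [ 0.44  -0.266 -0.002] [ 0.464 -0.154  0.017]
pin_head top 0.46 [161. 265.] 75 [ 0.603 -0.161  0.046] [ 0.596 -0.171  0.026] [ 0.617 -0.152  0.075]
pin_head scene 0.49 [193. 242.] 140 [ 0.601 -0.157  0.044] [ 0.592 -0.182  0.023] [ 0.617 -0.15   0.074]
v_block top 0.89 [192. 260.] 348 [ 0.532 -0.14   0.053] [ 0.51  -0.164  0.021] [ 0.556 -0.116  0.065]
v_block scene 0.88 [202. 262.] 479 [ 0.524 -0.13   0.049] [ 0.507 -0.164  0.026] [ 0.556 -0.114  0.062]
v_block scene 0.5 [231. 222.] 300 [ 
[... 625 characters left out ...]
 -0.139  0.024] [ 0.481 -0.309 -0.002] [ 0.731 -0.071  0.058]
gauge_block top 0.57 [218. 243.] 71 [ 0.469 -0.089  0.018] [ 0.461 -0.104 -0.003] [ 0.478 -0.072  0.022]
gauge_block scene 0.67 [202. 246.] 3074 [ 0.573 -0.138  0.024] [ 0.481 -0.308 -0.003] [ 0.731 -0.07   0.061]
gauge_block scene 0.45 [235. 270.] 151 [ 0.464 -0.084  0.013] [ 0.459 -0.119 -0.001] [ 0.49  -0.069  0.021]
plug_gauge top 0.7 [220. 287.] 263 [ 0.455 -0.206  0.013] [ 0.443 -0.262 -0.001] [ 0.468 -0.156  0.018]
plug_gauge top 0.62 [174. 270.] 4155 [ 0.576 -0.179  0.024] [ 0.484 -0.271  0.002] [ 0.664 -0.073  0.061]
plug_gauge scene 0.59 [217. 305.] 253 [ 0.451 -0.196  0.012] [ 0.44  -0.261 -0.002] [ 0.477 -0.154  0.017]
```

```bash
cat >> h.py <<'E'
def band(p,q,lo,hi):
    r=regions_of(p,q)[0]; P,_,_=pts(p,r["region"]); return P[(P[:,2]>lo)&(P[:,2]<hi)]
def rect(P): 
    return cv2.minAreaRect((P[:,:2]*1000).astype(np.float32))
E
python3 - <<'E'
from h import *
a=camera("top")
for q,lo,hi in(("fence",.05,.064),("fixture",.02,.03),("v_block",.057,.066),("pin_head",.068,.08)):
    P=band(a,q,lo,hi); print(q,len(P),np.round(rect(P)[0],1),np.round(rect(P)[1],1),round(rect(P)[2],2),np.round(P.mean(0),4))
c=np.kron(a["color"][110:250,180:340],np.ones((4,4,1),np.uint8)); cv2.imwrite("pics/c.png",c[:,:,::-1])
E
```

```text
fence 421 [ 639.7 -166.7] [138.1  18.2] 81.75 [ 0.6397 -0.1662  0.0551]
fixture 3363 [ 575.2 -172.8] [179.9 161.2] 82.18 [ 0.5655 -0.1738  0.0235]
v_block 115 [ 533.7 -140.6] [43.  39.6] 80.43 [ 0.5323 -0.141   0.0591]Traceback (most recent call last):
  File "<stdin>", line 4, in <module>
  File "h.py", line 9, in band
    r=regions_of(p,q)[0]; P,_,_=pts(p,r["region"]); return P[(P[:,2]>lo)&(P[:,2]<hi)]
      ~~~~~~~~~~~~~~~^^^
IndexError: list index out of range
```

View pics/a.png

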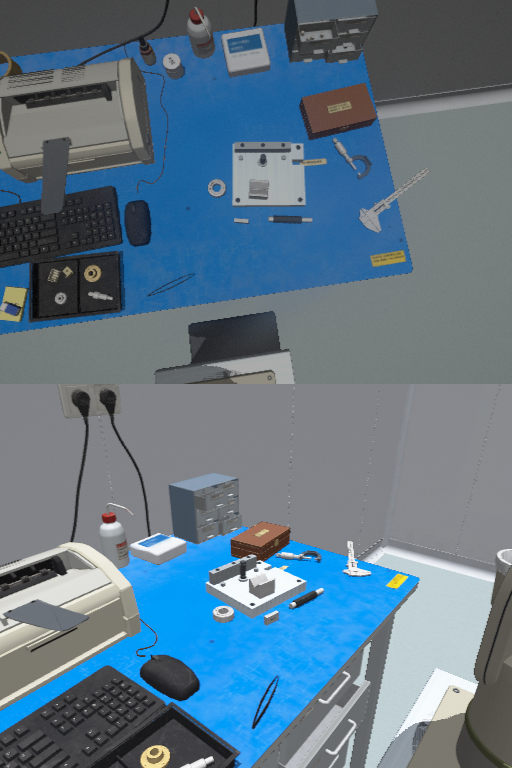

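Emit:
{"fn": "step_arm", "kwargs": {"increments": [[0.06, 0.016, -0.032, 0.003, 0.006], [0.06, 0.016, -0.032, 0.003, 0.006], [0.06, 0.016, -0.032, 0.003, 0.006], [0.06, 0.016, -0.032, 0.003, 0.006], [0.06, 0.016, -0.032, 0.003, 0.006], [0.06, 0.016, -0.032, 0.003, 0.006], [0.06, 0.016, -0.032, 0.003, 0.006], [0.06, 0.016, -0.032, 0.003, 0.006], [0.06, 0.016, -0.032, 0.003, 0.006], [0.06, 0.016, -0.032, 0.003, 0.006], [0.06, 0.016, -0.032, 0.003, 0.006], [0.06, 0.016, -0.032, 0.003, 0.006]]}}

```text
clock: 2.05
position: [0.365, 0.215, 0.2677]
ee_rot: [0.074, 0.703, -0.073, 0.703]
ft_force: [1.5, -0.2, 0.0]
grip_width: 0.703
```

Emit:
{"fn": "step_arm", "kwargs": {"increments": [[0.06, 0.016, -0.032, 0.003, 0.006], [0.06, 0.016, -0.032, 0.003, 0.006], [0.06, 0.016, -0.032, 0.003, 0.006], [0.06, 0.016, -0.032, 0.003, 0.006], [0.06, 0.016, -0.032, 0.003, 0.006], [0.06, 0.016, -0.032, 0.003, 0.006], [0.06, 0.016, -0.032, 0.003, 0.006], [0.06, 0.016, -0.032, 0.003, 0.006], [0.06, 0.016, -0.032, 0.003, 0.006], [0.06, 0.016, -0.032, 0.003, 0.006], [0.06, 0.016, -0.032, 0.003, 0.006], [0.06, 0.016, -0.032, 0.003, 0.006]]}}

```text
clock: 3.05
position: [0.5573, -0.1687, 0.3038]
ee_rot: [0.048, 0.705, -0.047, 0.706]
ft_force: [-0.3, 2.0, 0.1]
grip_width: 0.705
```

Emit:
{"fn": "step_arm", "kwargs": {"increments": [[0.06, 0, 0, 0, 0], [0.06, 0, 0, 0, 0]]}}

```text
clock: 3.22
position: [0.5565, -0.1695, 0.3029]
ee_rot: [0.049, 0.706, -0.05, 0.705]
ft_force: [-1.3, 1.0, -0.4]
grip_width: 0.699
```

```bash
python3 - <<'E'
from h import *
o=monitor.get_obs(); print({k:np.round(o[k],3) for k in("clock","position","ee_rot","joint_pos","ft_force")})
w=camera("wrist"); save(w,"w1.png"); print(np.round(w["cam_to_world"],3),w["fx"])
for q,lo,hi in(("fence",.05,.064),("fixture",.02,.03),("v_block",.057,.066),("pin_head",.066,.08)):
  try:
    P=band(w,q,lo,hi); print(q,len(P),np.round(rect(P)[0],1),np.round(rect(P)[1],1),round(rect(P)[2],2),np.round(P.mean(0),4))
  except Exception as e: print(q,e)
E
```

```text
{'clock': np.float64(3.217), 'position': array([ 0.557, -0.17 ,  0.303]), 'ee_rot': array([ 0.049,  0.706, -0.05 ,  0.705]), 'joint_pos': array([-0.442,  0.251,  0.806,  1.501, -0.179,  1.467,  1.798]), 'ft_force': array([-1.324,  0.954, -0.4  ])}
[[ 0.139 -0.951 -0.276  0.486]
 [ 0.99   0.133  0.042 -0.159]
 [-0.003 -0.279  0.96   0.445]
 [ 0.     0.     0.     1.   ]] 288.129234800816
fence 1206 [ 640.2 -167.8] [137.3  18.8] 82.18 [ 0.6387 -0.1684  0.0565]
fixture 9657 [ 574.8 -173.7] [180.3 159.5] 82.07 [ 0.5631 -0.1765  0.0249]
v_block 475 [ 533.8 -141.7] [44.6 40. ] 77.78 [ 0.5332 -0.1417  0.06  ]
pin_head 93 [ 606.3 -163.1] [13.  13.6] 48.11 [ 0.6056 -0.1628  0.073 ]
```

View pics/w1.png

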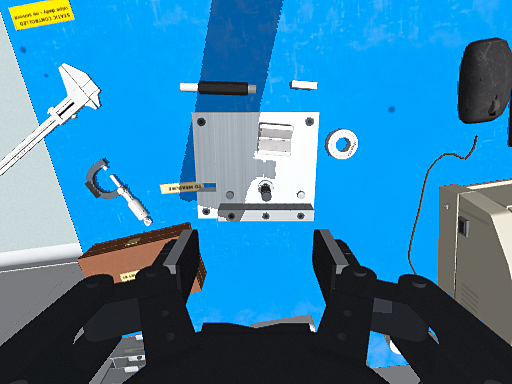

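```bash
python3 - <<'E'
from h import *
w=camera("wrist"); P,v,u=pts(w)
t=np.radians(-7.9); R=np.array([[np.cos(t),-np.sin(t)],[np.sin(t),np.cos(t)]])
L=(P[:,:2]*1000-[581.8,-159.5])@R
m=(P[:,2]<.019)&(L[:,0]>-75)&(L[:,0]<65)&(L[:,1]<-70)&(L[:,1]>-103)
l=L[m]; print(len(l)); print(np.round(l.min(0),1),np.round(l.max(0),1))
for y in range(-103,-70,4):
    s=l[abs(l[:,1]-y)<2]; print(y,np.round([s[:,0].min(),s[:,0].max()],1) if len(s) else None)
# colour: bed pixels non-white at bed height assumption
c=w["color"][165:205,180:225]; cv2.imwrite("pics/n.png",cv2.resize(c[:,:,::-1],None,fx=12,fy=12,interpolation=cv2.INTER_NEAREST))
E
```

```text
109
[  25.6 -102.5] [ 32.7 -77.1]
-103 [26.6 32.7]
-99 [26.2 32.5]
-95 [26.3 32.6]
-91 [25.6 32.5]
-87 [25.9 32.5]
-83 [26.  32.5]
-79 [26.1 32.6]
-75 None
-71 None
```

View pics/n.png

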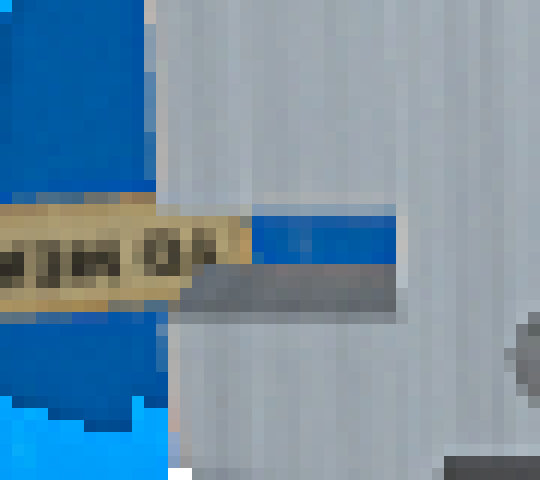

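```bash
python3 - <<'E'
from h import *
w=camera("wrist"); M=w["cam_to_world"]
t=np.radians(-7.9); R=np.array([[np.cos(t),-np.sin(t)],[np.sin(t),np.cos(t)]])
for r,c in((182.3,205),(191.6,205),(186,212.7),(186,193),(181.7,205)):
    d=M[:3,:3]@np.array([(c-w["cx"])/w["fx"],-(r-w["cy"])/w["fy"],-1]); p=M[:3,3]+d*(.025-M[2,3])/d[2]
    print(r,c,np.round((p[:2]*1000-[581.8,-159.5])@R,1))
for q in(25,-81),(26,-81),(25,0): print(q, R@q+[581.8,-159.5])
E
```

```text
182.3 205 [ 18.5 -86.3]
191.6 205 [ 33.2 -87. ]
186 212.7 [ 24.3 -74.9]
186 193 [  24.4 -104.8]
181.7 205 [ 17.5 -86.3]
(25, -81) [ 595.42972835 -243.16738017]
(26, -81) [ 596.42023782 -243.30482472]
(25, 0) [ 606.56273658 -162.93611365]
```

Emit:
{"fn": "step_arm", "kwargs": {"increments": [[0.06, 0.0125, 0.0016, -0.033, 0], [0.06, 0.0125, 0.0016, -0.033, 0], [0.06, 0.0125, 0.0016, -0.033, 0], [0.06, 0.0125, 0.0016, -0.033, 0], [0.06, 0, 0, -0.033, 0], [0.06, 0, 0, -0.033, 0], [0.06, 0, 0, -0.02, 0], [0.06, 0, 0, 0, 0], [0.06, 0, 0, 0, 0]]}}

```text
clock: 4.32
position: [0.6063, -0.1603, 0.0853]
ee_rot: [0.048, 0.706, -0.048, 0.705]
ft_force: [-0.5, -1.1, 0.9]
grip_width: 0.702
```

```bash
python3 - <<'E'
from h import *
w=camera("wrist"); save(w,"w2.png")
o=monitor.get_obs(); print(np.round(o["position"],4),np.round(o["ft_force"],1))
for r in regions_of(w,"pin_head")[:1]:
    P,_,_=pts(w,r["region"]); Q=P[P[:,2]>.068]; print(r["p"],len(Q),Q.mean(0),Q.max(0),Q.min(0))
E
```

```text
[ 0.6072 -0.1608  0.0868] [-0.4  0.3  0.3]
0.86 468 [ 0.60549185 -0.16246308  0.0732625 ] [ 0.61339798 -0.15582225  0.07529852] [ 0.59934534 -0.16944399  0.06802796]
```

View pics/w2.png

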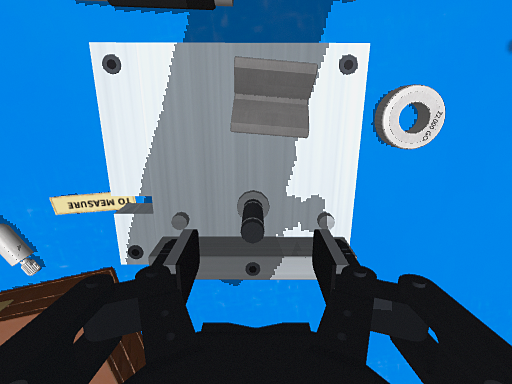

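Emit:
{"fn": "step_arm", "kwargs": {"increments": [[0.06, 0, -0.002, -0.02, 0], [0.06, 0, 0, -0.018, 0], [0.06, 0, 0, -0.009, 0], [0.06, 0, 0, 0, 0], [0.0, 0, 0, 0, 0], [0.0, 0, 0, 0, 0], [0.0, 0, 0, 0, 0], [0.0, 0, 0, 0, 0], [0.0, 0, 0, 0, 0]], "force": 40}}

```text
clock: 5.17
position: [0.6072, -0.163, 0.0394]
ee_rot: [0.048, 0.705, -0.048, 0.706]
ft_force: [-0.9, 1.0, 6.4]
grip_width: 0.14
```

Emit:
{"fn": "step_arm", "kwargs": {"increments": [[0.0, 0, 0, 0.006, 0], [0.0, 0, 0, 0.008, 0], [0.0, 0, 0, 0.01, 0], [0.0, 0, 0, 0.01, 0], [0.0, 0, 0, 0.011, 0], [0.0, 0, 0, 0, 0], [0.0, 0, 0, 0, 0]]}}

```text
clock: 5.75
position: [0.6071, -0.163, 0.0843]
ee_rot: [0.048, 0.705, -0.048, 0.706]
ft_force: [-1.3, 0.6, -0.3]
grip_width: 0.139
```

```bash
python3 - <<'E'
from h import *
w=camera("wrist"); save(w,"w3.png")
o=monitor.get_obs(); print(np.round(o["position"],4),np.round(o["ft_force"],1),o["grip_width"])
E
```

```text
[ 0.6066 -0.1628  0.0835] [ 0.2  0.2 -0.9] 0.14011701987921082
```

View pics/w3.png

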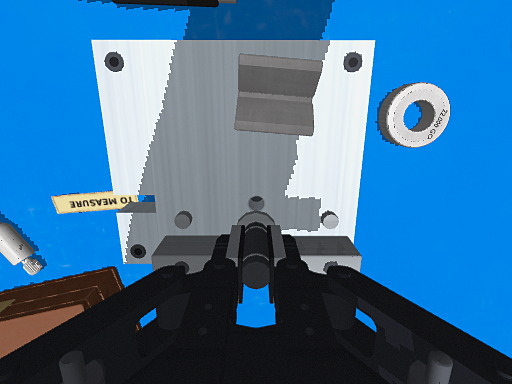

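Emit:
{"fn": "step_arm", "kwargs": {"increments": [[0.0, -0.0016, -0.0123, 0, 0], [0.0, -0.003, -0.022, 0, 0], [0.0, -0.003, -0.023, 0, 0], [0.0, -0.002, -0.016, 0, 0], [0.0, -0.001, -0.007, 0, 0], [0.0, 0, 0, 0, 0], [0.0, 0, 0, 0, 0], [0.0, 0, 0, 0, 0]]}}

```text
clock: 6.47
position: [0.5964, -0.2417, 0.0829]
ee_rot: [0.048, 0.706, -0.047, 0.705]
ft_force: [0.2, 0.0, -0.3]
grip_width: 0.141
```

```bash
python3 - <<'E'
from h import *
o=monitor.get_obs(); print(np.round(o["position"],4),np.round(o["ft_force"],1),o["grip_width"])
w=camera("wrist"); c=w["color"][150:300,150:350]; cv2.imwrite("pics/w4.png",cv2.resize(c[:,:,::-1],None,fx=3.5,fy=3.5))
t=camera("top"); print([ (q,[(round(r["p"],2),np.round(np.median(pts(t,r["region"])[0],0),3)) for r in regions_of(t,q)[:1]]) for q in("v_block","pin_head")])
E
```

```text
[ 0.5964 -0.2417  0.0829] [ 0.2  0.  -0.3] 0.140512859805113
[('v_block', []), ('pin_head', [(0.49, array([ 0.639, -0.105,  0.032]))])]
```

View pics/w4.png

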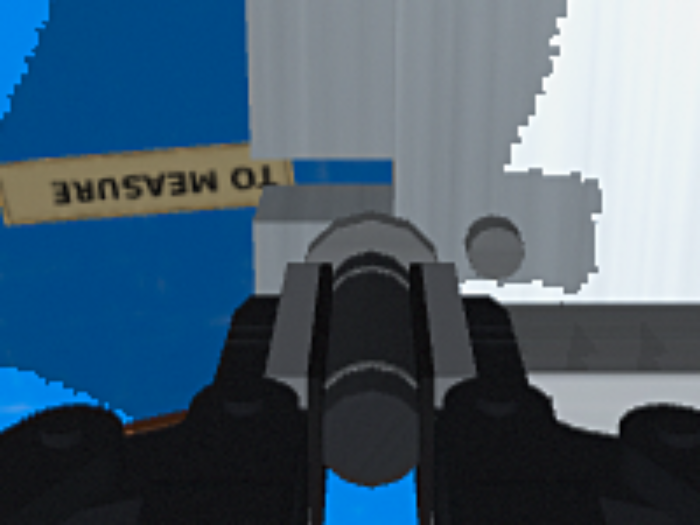

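```bash
python3 - <<'E'
import cv2,numpy as np
g=cv2.imread("pics/w3.png",0)
print(g[192:214,244:270:1])
w=cv2.imread("pics/w4.png"); print(w[140:240:3,340].tolist()); print(w[172,360:410:3].tolist())
E
```

```text
[[135 135 134 135 136 136 132 134 137 141 140 136 134 135 132 134 135 138
  138 139 141 140 138 138 137 137]
 [135 135 134 134 136 136 133 134 138 139 140 136 135 132 131 133 136 137
  137 139 140 141 137 139 138 137]
 [134 135 133 134 135 137 133 132 138 140 141 140 137 138 136 136 135 138
  139 139 140 140 138 137 135 137]
 [136 135 134 135 136 137 133 134 143 149 132 134 124 123 138 133 142 142
  139 140 140 140 139 137 138 136]
 [135 135 134 135 138 138 137 141 131 120  80  64  64  62  65 100 128 138
  143 141 142 140 138 137 138 138]
 [135 133 134 135 138 140 124 112  78  45  41  40  41  39  40  43  65 103
  135 144 141 142 138 138 138 135]
 [135 134 134 135 140 127  90  40  37  40  42  41  42  43  43  38  34  39
   96 135 143 141 139 138 136 137]
 [134 135 135 138 132 109  89  56  33  40  45  42  44  42  45  41  36  44
   92 125 135 142 139 138 136 138]
 [134 135 135 139 115 102  82  85  61  37  39  39  41  39  39  36  66  93
   91 108 125 144 139 138 136 138]
 [136 136 134 140 106  86  84  86  86  75  79  48  50  51  66  97  94  94
   90  87 127 133 140 136 136 136]
 [134 135 
[... 1360 characters left out ...]
, 132], [147, 140, 133], [146, 145, 141], [143, 119, 94], [137, 87, 29], [134, 73, 0], [134, 73, 0], [135, 75, 0], [135, 74, 0], [135, 75, 0], [137, 72, 0], [125, 79, 30], [107, 88, 69], [95, 93, 90], [95, 92, 87], [95, 90, 86], [95, 90, 85], [96, 91, 85], [95, 91, 85], [95, 91, 85], [96, 91, 86], [97, 92, 87], [98, 93, 88], [83, 79, 73], [71, 69, 65], [67, 64, 63], [83, 79, 78], [100, 97, 93], [102, 99, 95], [102, 100, 96], [101, 98, 95]]
[[134, 75, 0], [136, 75, 0], [136, 74, 0], [134, 73, 0], [135, 75, 0], [134, 75, 0], [135, 75, 0], [135, 75, 0], [135, 74, 0], [136, 72, 0], [135, 71, 8], [101, 102, 102], [144, 142, 137], [152, 146, 138], [147, 140, 132], [144, 138, 130], [144, 138, 130]]
```

Emit:
{"fn": "step_arm", "kwargs": {"increments": [[0.0, 0.0005, -0.0015, -0.008, 0], [0.0, 0, 0, -0.01, 0], [0.0, 0, 0, -0.01, 0], [0.0, 0, 0, -0.008, 0], [0.0, 0, 0, -0.005, 0], [0.0, 0, 0, -0.003, 0], [0.0, 0, 0, 0, 0], [0.0, 0, 0, 0, 0]]}}

```text
clock: 7.33
position: [0.5964, -0.2448, 0.0395]
ee_rot: [0.048, 0.705, -0.048, 0.705]
ft_force: [-2.6, 1.0, 4.1]
grip_width: 0.137
```

Emit:
{"fn": "step_arm", "kwargs": {"increments": [[0.0, 0, 0, -0.0005, 0], [0.0, 0, 0, 0, 0], [0.04, 0, 0, 0, 0], [0.04, 0, 0, 0, 0], [0.04, 0, 0, 0, 0], [0.04, 0, 0, 0, 0], [0.04, 0, 0, 0.02, 0], [0.04, 0, 0, 0.03, 0], [0.04, 0, 0, 0.03, 0], [0.04, 0, 0, 0.03, 0], [0.04, 0, 0, 0, 0]]}}

```text
clock: 8.25
position: [0.5989, -0.2463, 0.155]
ee_rot: [0.047, 0.703, -0.049, 0.708]
ft_force: [0.4, -0.1, -0.4]
grip_width: 0.465
```

```bash
python3 - <<'E'
from h import *
w=camera("wrist"); save(w,"w5.png")
o=monitor.get_obs(); print(np.round(o["position"],4),np.round(o["ft_force"],1),o["grip_width"])
t=np.radians(-7.9); R=np.array([[np.cos(t),-np.sin(t)],[np.sin(t),np.cos(t)]])
for q in("pin_head","v_block"):
  for r in regions_of(w,q)[:1]:
    P,_,_=pts(w,r["region"]); Q=P[P[:,2]>(.068 if q=="pin_head" else .057)]; print(q,r["p"],len(Q),Q.mean(0),Q[:,2].max(),(Q.mean(0)[:2]*1000-[581.8,-159.5])@R,rect(Q))
E
```

```text
[ 0.5981 -0.2457  0.1521] [-0.1  0.3 -0.7] 0.46925845112820896
pin_head 0.78 245 [ 0.59491308 -0.24479153  0.07318258] 0.07519807363041539 [ 24.71149031 -82.67974754] ((595.5014038085938, -245.0293731689453), (13.184218406677246, 13.417186737060547), 81.29026794433594)
v_block 0.8 1448 [ 0.53249991 -0.14189811  0.05993523] 0.06286893567662932 [-51.25149252  10.65881029] ((533.8822631835938, -141.6287384033203), (45.73480987548828, 40.08750534057617), 77.05645751953125)
```

View pics/w5.png

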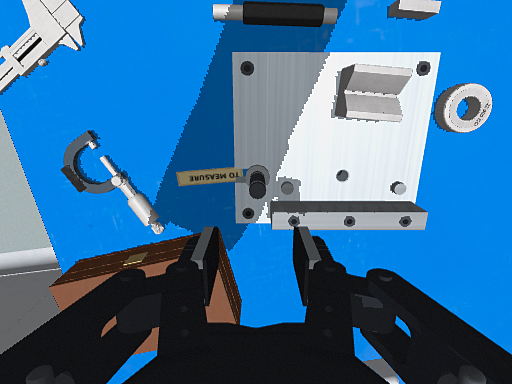

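Emit:
{"fn": "step_arm", "kwargs": {"increments": [[0.0, -0.016, 0.026, 0, -0.022], [0.0, -0.016, 0.026, 0, -0.022], [0.0, -0.016, 0.026, 0, -0.022], [0.0, -0.0165, 0.026, 0, -0.021], [0.0, 0, 0, -0.025, 0], [0.0, 0, 0, -0.025, 0], [0.0, 0, 0, -0.02, 0], [0.0, 0, 0, 0, 0], [0.0, 0, 0, 0, 0], [0.0, 0, 0, 0, 0]], "force": 30}}

```text
clock: 9.23
position: [0.5321, -0.1411, 0.0793]
ee_rot: [0.079, 0.703, -0.079, 0.703]
ft_force: [1.4, 0.2, 0.9]
grip_width: -0.001
```

```bash
python3 - <<'E'
from h import *
w=camera("wrist"); save(w,"w6.png")
o=monitor.get_obs(); print(np.round(o["position"],4),np.round(o["ee_rot"],4),np.round(o["ft_force"],1),o["grip_width"])
E
```

```text
[ 0.5325 -0.1411  0.0797] [ 0.0787  0.7024 -0.0788  0.7031] [0.2 0.1 0.6] -0.0045334448022563865
```

View pics/w6.png

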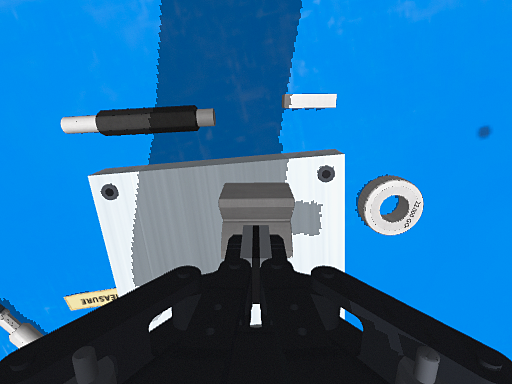

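Emit:
{"fn": "step_arm", "kwargs": {"increments": [[0.0, 0.0015, 0, -0.008, 0], [0.0, 0, 0, -0.008, 0], [0.0, 0, 0, -0.003, 0], [0.0, 0, 0, -0.002, 0], [0.0, 0, 0, 0, 0]]}}

```text
clock: 9.7
position: [0.5331, -0.1407, 0.0573]
ee_rot: [0.079, 0.703, -0.079, 0.702]
ft_force: [0.7, 0.8, 0.2]
grip_width: 0.002
```

Emit:
{"fn": "step_arm", "kwargs": {"increments": [[0.0, 0, 0, -0.0015, 0], [0.0, 0, 0, 0, 0]]}}

```text
clock: 9.87
position: [0.5335, -0.1407, 0.0563]
ee_rot: [0.079, 0.703, -0.079, 0.703]
ft_force: [-0.3, 0.4, -0.5]
grip_width: -0.002
```

Emit:
{"fn": "step_arm", "kwargs": {"increments": [[0.0, 0, 0, -0.0015, 0], [0.0, 0, 0, 0, 0]]}}

```text
clock: 10.03
position: [0.5339, -0.1408, 0.0552]
ee_rot: [0.079, 0.702, -0.079, 0.703]
ft_force: [-0.3, -0.2, 1.2]
grip_width: -0.0
```

Emit:
{"fn": "step_arm", "kwargs": {"increments": [[0.0, 0, 0, -0.001, 0], [0.0, 0, 0, 0, 0]]}}

```text
clock: 10.2
position: [0.5341, -0.1408, 0.0549]
ee_rot: [0.079, 0.702, -0.078, 0.703]
ft_force: [-3.5, 1.1, 12.8]
grip_width: -0.003
```

Emit:
{"fn": "step_arm", "kwargs": {"increments": [[0.0, 0, 0, -0.001, 0], [0.0, 0, 0, 0, 0]]}}

```text
clock: 10.37
position: [0.5342, -0.1408, 0.0548]
ee_rot: [0.079, 0.702, -0.078, 0.703]
ft_force: [-8.3, 2.7, 23.7]
grip_width: 0.001
```

Emit:
{"fn": "step_arm", "kwargs": {"increments": [[0.0, 0.001, 0, 0.001, 0], [0.0, 0.003, -0.0004, 0, 0.004], [0.0, 0.005, -0.0007, 0, 0.008], [0.0, 0.005, -0.0007, 0, 0.008], [0.0, 0.005, -0.0007, 0, 0.008], [0.0, 0.005, -0.0007, 0, 0.008], [0.0, 0.005, -0.0007, 0, 0.008], [0.0, 0.003, -0.0004, 0, 0.004], [0.0, 0, 0, 0, 0]]}}

```text
clock: 11.12
position: [0.5664, -0.1454, 0.055]
ee_rot: [0.062, 0.704, -0.062, 0.705]
ft_force: [-1.4, 0.9, 11.0]
grip_width: 0.003
```

```bash
python3 - <<'E'
from h import *
w=camera("wrist"); save(w,"w7.png")
o=monitor.get_obs(); print(np.round(o["position"],4),np.round(o["ft_force"],1))
r=regions_of(w,"v_block")[0]; P,_,_=pts(w,r["region"]); Q=P[(P[:,2]>.056)&(P[:,2]<.066)]; print(r["p"],len(Q),Q.mean(0),np.percentile(Q[:,2],[5,95]),rect(Q))
E
```

```text
[ 0.5664 -0.1454  0.055 ] [-1.4 -0.1  9.2]
0.97 1750 [ 0.55259601 -0.14364633  0.05973509] [0.0565734  0.06170624] ((563.5691528320312, -145.3759307861328), (45.111087799072266, 35.55584716796875), 80.1895523071289)
```

View pics/w7.png

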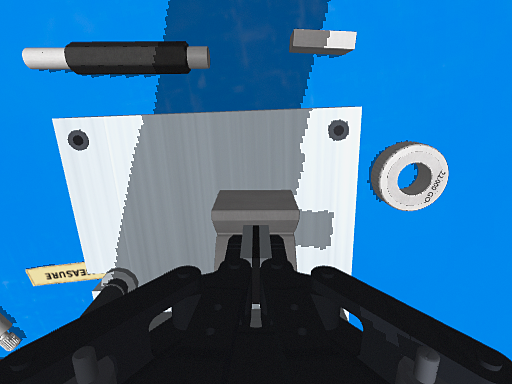

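Emit:
{"fn": "step_arm", "kwargs": {"increments": [[0.0, 0.003, -0.0004, 0, 0.005], [0.0, 0.005, -0.0007, 0, 0.008], [0.0, 0.005, -0.0007, 0, 0.008], [0.0, 0.005, -0.0007, 0, 0.008], [0.0, 0.005, -0.0007, 0, 0.008], [0.0, 0.005, -0.0007, 0, 0.002], [0.0, 0.005, -0.0007, 0, 0], [0.0, 0.004, -0.0006, 0, 0], [0.0, 0.003, -0.0004, 0, 0], [0.0, 0, 0, 0, 0]]}}

```text
clock: 12.05
position: [0.6062, -0.1511, 0.055]
ee_rot: [0.048, 0.705, -0.048, 0.706]
ft_force: [-2.8, 0.5, 11.1]
grip_width: 0.001
```

Emit:
{"fn": "step_arm", "kwargs": {"increments": [[0.0, 0.002, -0.0003, 0, 0], [0.0, 0.002, -0.0003, 0, 0], [0.0, 0, 0, 0, 0]]}}

```text
clock: 12.3
position: [0.6099, -0.1516, 0.055]
ee_rot: [0.048, 0.705, -0.048, 0.706]
ft_force: [-3.6, 1.4, 11.7]
grip_width: -0.002
```

Emit:
{"fn": "step_arm", "kwargs": {"increments": [[0.0, 0.0015, -0.0002, 0, 0], [0.0, 0.0015, -0.0002, 0, 0], [0.0, 0, 0, 0, 0]]}}

```text
clock: 12.55
position: [0.6128, -0.152, 0.055]
ee_rot: [0.048, 0.705, -0.048, 0.706]
ft_force: [-4.3, 0.2, 11.4]
grip_width: -0.002
```

Emit:
{"fn": "step_arm", "kwargs": {"increments": [[0.0, 0.001, -0.0001, 0, 0], [0.0, 0.001, -0.0001, 0, 0], [0.0, 0, 0, 0, 0]]}}

```text
clock: 12.8
position: [0.6134, -0.1521, 0.0549]
ee_rot: [0.049, 0.706, -0.048, 0.705]
ft_force: [-12.2, 2.6, 17.8]
grip_width: 0.001
```

Emit:
{"fn": "step_arm", "kwargs": {"increments": [[0.0, 0.0008, -0.0001, -0.0005, 0], [0.0, 0, 0, 0, 0], [0.0, 0, 0, 0, 0], [0.0, 0, 0, 0, 0], [0.0, 0, 0, 0, 0], [0.0, 0, 0, 0, 0], [0.0, 0, 0, 0, 0]]}}

```text
clock: 13.38
position: [0.6134, -0.1521, 0.0548]
ee_rot: [0.049, 0.707, -0.048, 0.704]
ft_force: [-16.7, 2.6, 25.6]
grip_width: 0.002
```

```bash
python3 - <<'E'
from h import *
w=camera("wrist"); save(w,"w8.png"); a=camera("top"); s=camera("scene")
for p,n in((w,"wrist"),(a,"top"),(s,"scene")):
  for q,lo,hi in(("v_block",.056,.066),("pin_head",.068,.08),("ring_gauge",.01,.02),("gauge_block",.01,.025),("plug_gauge",.008,.025)):
    try: Q=band(p,q,lo,hi); print(n,q,len(Q),np.round(np.median(Q,0),4),[np.round(x,1) for x in rect(Q)],np.round(np.percentile(Q[:,2],[5,95]),4))
    except Exception as e: pass
c=s["color"][150:260,180:340]; c=cv2.resize(c,None,fx=3.2,fy=3.2); cv2.imwrite("pics/f.png",np.hstack([c, w["color"][:352,120:400]])[:,:,::-1][:,:800])
o=monitor.get_obs(); print(np.round(o["position"],4),np.round(o["ft_force"],1))
E
```

```text
wrist v_block 1758 [ 0.5971 -0.1505  0.0604] [array([ 610.4, -152.2]), array([45.1, 35.5]), np.float64(82.0)] [0.0565 0.0618]
wrist pin_head 830 [ 0.595  -0.2428  0.0736] [array([ 595.4, -244.6]), array([14.7, 13.8]), np.float64(70.7)] [0.0689 0.0748]
wrist ring_gauge 3794 [ 0.5585 -0.0411  0.0157] [array([560. , -40.7]), array([45.1, 45.3]), np.float64(66.7)] [0.0122 0.017 ]
top plug_gauge 215 [ 0.4552 -0.2059  0.0133] [array([ 455.3, -207.7]), array([104. ,  15.5]), np.float64(82.2)] [0.0098 0.0164]
scene v_block 64 [ 0.5956 -0.1409  0.0589] [array([ 611.2, -150.1]), array([45.2, 41.8]), np.float64(82.1)] [0.0563 0.0611]
scene pin_head 19 [ 0.5921 -0.2417  0.0726] [array([ 593.3, -243.5]), array([10.8, 15.1]), np.float64(19.7)] [0.0693 0.0738]
scene ring_gauge 199 [ 0.5546 -0.0363  0.0149] [array([556.2, -37.7]), array([43.1, 43.5]), np.float64(89.9)] [0.0109 0.0167]
scene gauge_block 91 [ 0.4647 -0.086   0.0175] [array([465.5, -87.1]), array([33.4, 13.2]), np.float64(75.3)] [0.0107 0.0203]
scene plug_gauge 203 [ 0.4513 -0.2007  0.0132] [array([ 451.7, -207.6]), array([109.1,  15.6]), np.float64(81.0)] [0.0087 0.016 ]
[ 0.6135 -0.1521  0.0549] [-18.5   4.7  24.3]
```

View pics/f.png

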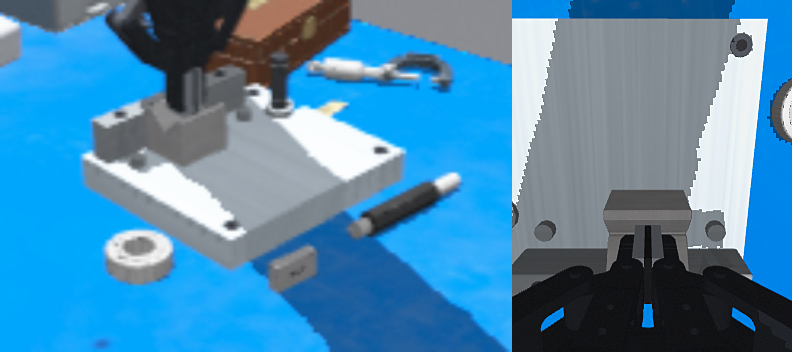

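Emit:
{"fn": "step_arm", "kwargs": {"increments": [[0.0, 0.0003, 0, 0, 0], [0.0, 0, 0, 0, 0], [0.0, 0, 0, 0, 0], [0.0, 0, 0, 0, 0], [0.0, 0, 0, 0, 0], [0.0, 0, 0, 0, 0]]}}

```text
clock: 14.78
position: [0.6135, -0.1522, 0.0548]
ee_rot: [0.049, 0.707, -0.048, 0.704]
ft_force: [-18.9, 4.7, 25.7]
grip_width: -0.002
```

```bash
python3 -c "
from h import *
o=monitor.get_obs(); print(o['clock'],np.round(o['position'],4),np.round(o['ft_force'],1))
print(ticket.hand_in())"
```

```text
14.7833 [ 0.6135 -0.1522  0.0548] [-18.9   4.7  25.7]
the job is handed in; nothing more can be done
None
```

I parked the pin upright in the notch, slid the V-block square against the fence, and handed the job in at 14.8 s while still holding the diagonal push. The hand-in reports no verdict.

- **Pin:** the cameras put it about 2 mm from the notch point. The head top is at the same height as when it stood in the bore, so the collar is down on the bed.
- **V-block:** it measured 82.0° against 82.1° for the fixture, with its top level.
- **Push:** the wrist reads about 19 N toward the fence and 26 N down. Allowing for bed friction, I estimate at least 10 N on the fence. The contact forces themselves can't be read directly.
- **Gauges:** the plug gauge and gauge block matched their starting positions to within a few millimetres. The ring gauge's two readings, wrist and scene camera, agree with its start and each other to about 5 mm, within calibration and viewing bias.

No check failed.

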